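# Shut the filter tap on the vacuum manifold

## Task

The filtering is finished: shut the vacuum tap of the station that carries the white filter funnel, by turning its ball knob clockwise (seen from above) all the way to its stop, and let go. The knob is smooth, so take it across its widest part. Leave the other two taps set as they are.

Things in the scene. Friction and masses are not known exactly. Their poses are not given: they have to be found in the camera images.
- funnel_tap (a joint): turn of the knob to be shut, about its upright axis, in rad: 0 shut, at a hard stop (white pointer line over the black mark on the robot's side, square across the bar); 1.57 open, other stop (pointer over the black mark along the bar, to the robot's right). Grows counter-clockwise from above; starts at 0.75 to 1.3. Stays where left: friction 0.12 N m, no spring
- funnel_knob (a point): centre of its smooth black ball, 40 mm across, 114 mm above the bench; x points to the funnel, z up, not turning with the knob. Below, a 16 mm neck on a 62 mm black disc (top 34 mm below the centre) with the pointer line. Three such taps, 150 mm apart on one bar, in any order; each one's pipe runs 150 mm away from the robot to its port: here an open white funnel, 68 mm wide, rim 151 mm up
- bung_pointer (a point): tip of the pointer line, on the disc's edge 31 mm from the axis, of the like tap whose port is closed by a black rubber bung: to be left as it is. Its ball is as high as the first. Other clutter: an amber jar 50 mm tall between two ports, a 120 mm bottle and a tube rack beyond the bar's ends
- stub_pointer (a point): tip of the pointer line, on the disc's edge 31 mm from the axis, of the like tap whose port is a bare steel stub: to be left as it is
Mind the look-alikes: they are no part of the job. What is shaped like the part that bears funnel_tap but red is not meant.

How it is judged:
By the outcome, as a careful person would: the job done as asked, in the order asked, and still so for the second after the job is handed in, with the robot touching nothing.
It also fails if it takes over 32 s, if anything falls off the work surface, if the arm or the gripper's body presses on something with over 40 N, if the wrist force passes 120 N, or if a joint passes its speed limit or range.

## Robot

A 6-joint arm with a two-finger parallel gripper is mounted at the origin on the work surface. World frame = base frame: x ahead of the robot, y to its left, z up, the work surface at z = 0. Lengths are in mm, angles in degrees, forces in N, time in s.
With the tool pointing down it reaches from about 300 to 850 mm from the base axis. Payload 4.2 kg.
Tool frame: the origin (TCP) lies between the finger pads; the fingertips stand 25 mm ahead of it and the grasp point (between the pads) lies 6 mm ahead of it; x points along the fingers, y is the direction in which the jaws open and shut, and the axes are right-handed (so a half turn about x gives the same grasp; the last joint's range is limited). The gripper opens to 91 mm and grips with 3 to 60 N. Pads are 32 mm wide; open, the fingers measure 118 mm over their backs; the gripper's body (76 mm by 178 mm) begins 60 mm behind the grasp point.
Start: joints at [-72.995, 18.312, 89.639, -0, 72.044, -1.146], TCP at [179.131, -546.4, 238.976] pointing down, gripper open.
Joint ranges: [-177.97, 177.97], [-48.28, 115.42], [12.27, 149.76], [-77.06, 257.06], [2.81, 150.46], [-146.56, 146.56]. Speed limits (degrees/s): [147.25, 147.25, 180, 180, 180, 180].

## Interface

Orientations are given as [roll, pitch, yaw] about the fixed x, y, z axes, in that order (R = Rz(yaw) Ry(pitch) Rx(roll)).
In Python, from workcell import env gives the robot as it stands.
- The arm moves only by the tool jog_arm, never from a script. Its argument "plan" is one flat list of numbers, 4 for each row, row after row: the shift along the tool's x, y, z in cm, then the turn about the tool's x in units of 6 degrees (1.0 is 6 degrees). In form: [tx, ty, tz, turn, tx, ty, tz, turn, ...]. A call has 1 to 12 rows; each row shifts and turns the commanded pose from where the row before left it, along the tool's axes as they then stand; what a row does not reach is not made up. A row lasts 1/12 s, in which the tool goes at most 41.7 mm and 7.16 degrees, less where a joint would pass 70% of its speed; a pose out of reach is approached as far as the arm can. A call with a gripper value outside its range is refused whole. "claw" is the finger opening in cm, from 0 to 9.12, set as the call begins (left out, the last holds). The fingers move at their own pace and stop on an object; "newtons" is the grip in N (left out, the last holds). Time passes only in rows, so rows that do not move let the fingers close. It gives the time, the measured TCP pose, the force and the opening at its end, in the units of the state.
- env.state(): the state, without advancing time (a new reading comes with each control period).
- env.grab_frame(name): name is "scene" or "top" or "wrist"; returns the picture (400x640x3 uint8, red, green, blue); there is no depth.
- env.calibration(name): a dict with "vertical_fov" (degrees; the focal length in pixels is half the picture's height over the tangent of half this angle, whatever the lens; pixels are square), "cx", "cy" (the principal point, pixels), "k1" (the pictures are not rectified: a ray, as slopes to the right and down, at radius r is drawn at 1 + k1 r^2 times it, then the intrinsics apply), "origin" and "orientation" of the camera in the world; the wrist camera has in their place "T_tool_cam" (4x4, takes a point from camera to tool coordinates, whose origin is the TCP and whose axes are the tool frame's). Camera axes: x right, y down, z forward; pixel columns grow to the right and rows downward; lengths in mm; the calibration is good to about 2 mm. A picture is of the moment at which its call begins: read the wrist's pose just before it. calibration takes no time and is no camera call.
- env.job_done(): hands the job in, once; it reports no verdict.
The state is a dict: "time_s": time; "qpos": joint angles; "qvel": joint speeds; "effort": joint torques, N m; "ee_pos": TCP position; "ee_rot": TCP orientation; "force": force on the tool from outside, world axes, zero at the start; "torque": the same for the moment, N m; "gripper_width": finger opening in mm.
Only numpy, scipy, OpenCV 4.12 (cv2) and the standard library are available. Lean on these libraries where they do the work, as an engineer would, in place of code of your own. Each camera call takes 0.05 s, during which the arm holds its last target.

## Working session

There is one attempt and no reset: what is moved stays moved. The work goes in short steps, Python scripts to look and compute and a tool call to move; the robot and the scene stay as the last step left them, time stands still between calls to the robot, and variables do not carry over. Pictures are saved under pics/ and viewed, and the job is handed in when it is done.

Besides the shell and the picture viewer there is one more tool, called by a JSON object that holds its "method" and its "body". jog_arm: Moves the arm, as the interface text tells. Its arguments: {"type":"object","properties":{"plan":{"type":"array"},"claw":{"type":"number"},"newtons":{"type":"number"}},"required":["plan"]}

```bash
mkdir -p pics; ls
python3 - <<'E'
from workcell import env
import cv2
for n in ("scene","top"):
    print(n,env.calibration(n)); cv2.imwrite(f"pics/{n}1.png",env.grab_frame(n)[:,:,::-1])
print(env.calibration("wrist")); print(env.state())
E
```

```text
pics
scene {'vertical_fov': 55.55252931641334, 'cx': 319.673692614012, 'cy': 197.93923637198455, 'k1': 0.012945623493501033, 'origin': array([ 717.90121961, -369.07730464,  695.43556442]), 'orientation': array([-141.51198988,   -0.69407788,   30.65365031])}
top {'vertical_fov': 49.46230222802709, 'cx': 319.02091253499367, 'cy': 194.96301904118715, 'k1': -0.07011118454329997, 'origin': array([393.01054533,  65.99276444, 987.42237375]), 'orientation': array([-175.24291416,   -1.04935929,  -89.11963542])}
{'vertical_fov': 71.55380834803384, 'cx': 324.62604915051276, 'cy': 203.24319569758663, 'k1': -0.004431775333424944, 'T_tool_cam': array([[-2.88537239e-04, -2.62781986e-01,  9.64855194e-01,
        -1.46026637e+02],
       [ 9.99999953e-01,  2.17843191e-05,  3.04980223e-04,
         2.06013342e-01],
       [-1.01162022e-04,  9.64855237e-01,  2.62781967e-01,
        -7.44482995e+01],
       [ 0.00000000e+00,  0.00000000e+00,  0.00000000e+00,
         1.00000000e+00]])}
{'time_s': 0.1, 'qpos': array([-7.29962799e+01,  1.83480879e+01,  8.96986712e+01, -3.74219971e-04,
        7.20438876e+01, -1.14532027e+00]), 'qvel': array([-0.09580895, -0.07806673, -0.13298625, -0.00137467, -0.10245147,
        0.06222116]), 'effort': array([ 1.20993023e-03, -4.13331735e+01, -2.32509881e+01,  7.29811960e-02,
        4.21923527e-02, -6.84786278e-05]), 'ee_pos': array([ 178.99258387, -546.00389699,  238.20826864]), 'ee_rot': array([-90.92042156,  89.90935269, 107.22873441]), 'force': array([ 0.12829563, -0.01491954,  0.08337069]), 'torque': array([ 0.04433792,  0.0014291 , -0.00615396]), 'gripper_width': 91.3254528938738}
```

View pics/scene1.png

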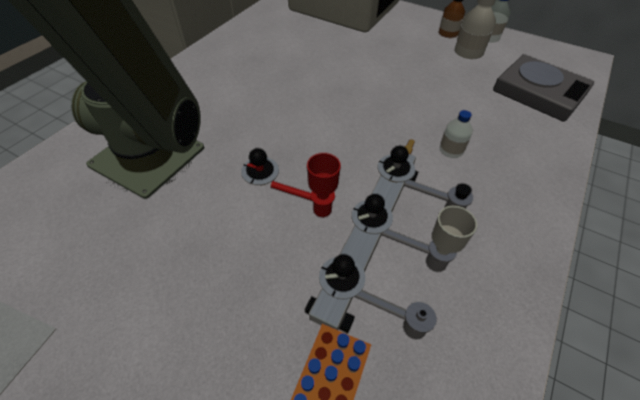

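View pics/top1.png

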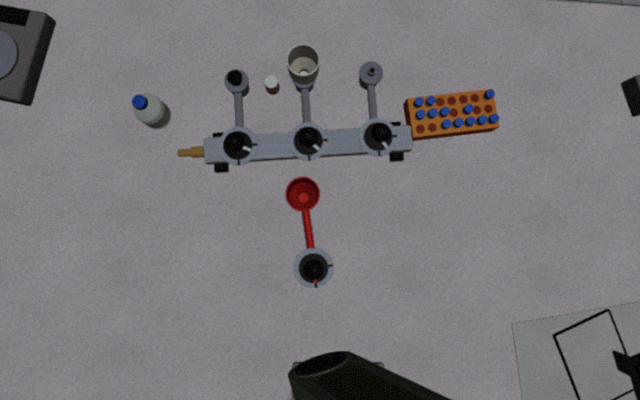

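The funnel tap is the middle one: top view ball about (308,138), scene view about (374,203). The red decoy is at top (313,267), nearer the robot. I'll zoom in next.

```bash
cat > h.py <<'E'
import numpy as np, cv2
from scipy.spatial.transform import Rotation as R
from workcell import env
def cam(n, st=None):
    c=env.calibration(n); f=200/np.tan(np.radians(c['vertical_fov']/2))
    if n=="wrist":
        T=np.eye(4); T[:3,:3]=R.from_euler('xyz',st['ee_rot'],degrees=True).as_matrix(); T[:3,3]=st['ee_pos']
        T=T@c['T_tool_cam']
    else:
        T=np.eye(4); T[:3,:3]=R.from_euler('xyz',c['orientation'],degrees=True).as_matrix(); T[:3,3]=c['origin']
    return c,f,T
def ray(C,u,v):
    c,f,T=C
    d=np.array([(u-c['cx'])/f,(v-c['cy'])/f]); s=d.copy()
    for _ in range(20): s=d/(1+c['k1']*(s@s))
    r=T[:3,:3]@np.array([s[0],s[1],1]); return T[:3,3],r/np.linalg.norm(r)
def plane(C,u,v,z):
    o,d=ray(C,u,v); return o+d*(z-o[2])/d[2]
def proj(C,p):
    c,f,T=C; q=T[:3,:3].T@(np.asarray(p)-T[:3,3]); s=q[:2]/q[2]; s=s*(1+c['k1']*(s@s)); return s*f+[c['cx'],c['cy']]
def tri(a,b):
    A=0;B=0
    for o,d in (a,b):
        P=np.eye(3)-np.outer(d,d); A=A+P; B=B+P@o
    return np.linalg.solve(A,B)
E
python3 - <<'E'
from h import *
T=cv2.imread('pics/top1.png'); S=cv2.imread('pics/scene1.png')
a=cv2.resize(T[100:180,200:420],None,fx=3.6,fy=3.6,interpolation=cv2.INTER_CUBIC)
b=cv2.resize(S[130:310,300:490],None,fx=3.2,fy=3.2,interpolation=cv2.INTER_CUBIC)
cv2.imwrite('pics/tz.png',cv2.convertScaleAbs(a,alpha=1.5)); cv2.imwrite('pics/sz.png',cv2.convertScaleAbs(b,alpha=1.5))
C=cam('top')
for n,p,z in(("L",(237,144),120),("M",(308,138),120),("R",(378,134),120),("funnel",(303,60),151),("red tap",(313,267),114),("redf",(302,192),151)): print(n,plane(C,*p,z))
E
```

```text
L [566.17089373 218.8838396  120.        ]
M [581.01220807  75.3558493  120.        ]
R [592.21530438 -67.14999665 120.        ]
funnel [732.80600545  87.90309819 151.        ]
red tap [321.57270114  60.90791336 114.        ]
redf [468.04635707  84.73786961 151.        ]
```

View pics/tz.png

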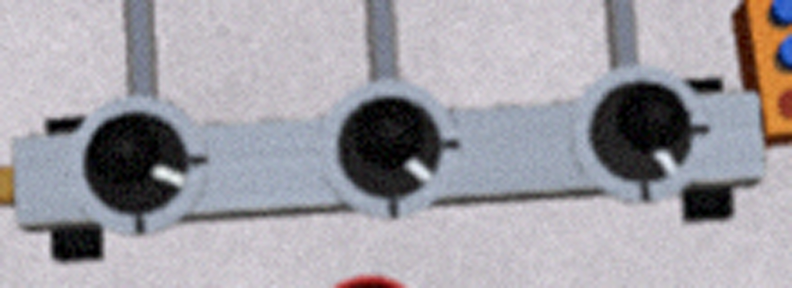

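View pics/sz.png

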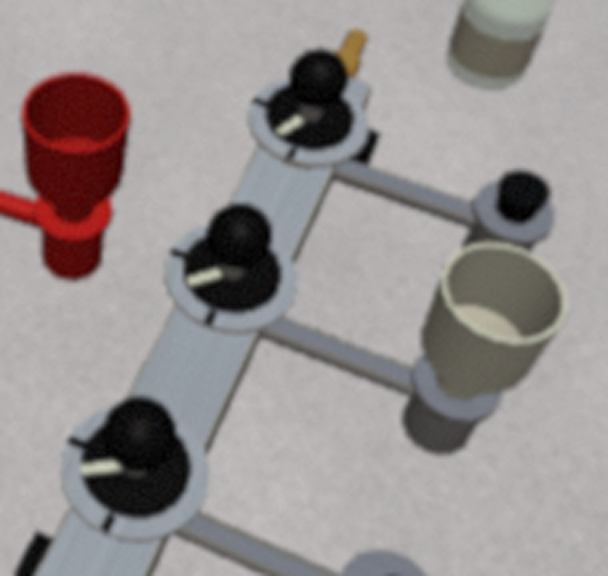

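The zooms confirm the middle tap carries the white funnel. Its pointer is in top zoom at (428,178), with the disc centre at (389,150), so it is about 54° from shut. Next step is triangulating the ball.

Run:
```python
from h import *
C=cam('top');S=cam('scene')
t=lambda x,y:(x/3.6+200-.4,y/3.6+100-.4)
s=lambda x,y:(x/3.2+300-.35,y/3.2+130-.35)
print("tri ball",tri(ray(C,*t(386,136)),ray(S,*s(241,236))), "scene@114",plane(S,*s(241,236),114),"top@114",plane(C,*t(386,136),114))
for n,c,p,ms,mo in(("L",(135,163),(183,183),(140,222),(198,159)),("M",(389,150),(428,178),(393,208),(451,144)),("R",(640,133),(675,171),(645,191),(701,128))):
    c,p,ms,mo=[plane(C,*t(*q),80)[:2] for q in (c,p,ms,mo)]
    a=lambda v:np.degrees(np.arctan2(*(v-c)[::-1]))
    print(n,c,"pointer-shut",a(p)-a(ms),"open-shut",a(mo)-a(ms),"r",np.linalg.norm(p-c))
st=env.state(); Rm=R.from_euler('xyz',st['ee_rot'],degrees=True).as_matrix();print(Rm.round(3))
print("scene disc", plane(S,*s(232,272),80))
```

```text
tri ball [585.2052956   78.37111149 110.2840597 ] scene@114 [586.79806303  76.1327429  114.        ] top@114 [583.55990465  77.84902749 114.        ]
L [572.27278608 225.65770636] pointer-shut 61.48641131457899 open-shut 87.9216513147335 r 30.842162841809646
M [582.62446704  76.39152349] pointer-shut 50.04242806403427 open-shut 91.80024148888657 r 28.376917931065787
R [595.84778258 -71.96421972] pointer-shut 37.95624878612989 open-shut 91.02379415673578 r 30.596652684060622
[[-0.     0.311 -0.95 ]
 [ 0.002 -0.95  -0.311]
 [-1.    -0.002 -0.   ]]
scene disc [586.60768076  73.39831044  80.        ]
```

{"method": "jog_arm", "body": {"plan": [0,0,0,-1,0,0,0,-1,0,0,0,-1,0,0,0,-1,0,0,0,-1,0,-0.6,-3.86,0,0,-0.6,-3.86,0,0,-0.6,-3.86,0,0,-0.6,-3.86,0,0,-0.6,-3.86,0,0,-0.6,-3.86,0,0,-0.6,-3.86,0], "claw": 9.12, "newtons": 40}}

```text
time_s: 1.1
ee_pos: [328.5, -315.3, 238.7]
ee_rot: [-108.1, 90.0, 120.0]
force: [0.4, -1.3, 0.2]
gripper_width: 91.0
```

{"method": "jog_arm", "body": {"plan": [0,-0.6,-3.86,0,0,-0.6,-3.86,0,0,-0.6,-3.86,0,0,-0.6,-3.86,0,0,-0.6,-3.86,0,0,-0.6,-3.86,0,0,-0.6,-3.86,0,0,-0.6,-3.86,0,0,-0.6,-3.86,0,0,-0.6,-3.86,0,0,-0.6,-3.86,0,0,0,0,0]}}

```text
time_s: 2.1
ee_pos: [565.3, 48.6, 238.0]
ee_rot: [-170.2, 89.8, 58.2]
force: [0.2, -0.4, 0.1]
gripper_width: 91.0
```

Run:
```python
from h import *
st=env.state(); print(st); f=env.grab_frame('wrist')[:,:,::-1]; cv2.imwrite('pics/w1.png',f)
C=cam('wrist',st); print(proj(C,[584.5,77,114]),proj(C,[584.5,77,80]))
```

```text
{'time_s': 2.1, 'qpos': array([ 3.66482619, 17.60305798, 90.82010817,  0.17209872, 71.46061454,
       45.17847113]), 'qvel': array([-3.95172157, -2.50769613,  4.23886832, -4.17594978,  2.53200632,
       -3.61981493]), 'effort': array([ 1.75940808e+00, -4.02239227e+01, -2.32789958e+01,  3.71128460e-01,
        4.53879926e-03,  3.66362203e-01]), 'ee_pos': array([565.31553761,  48.61891616, 238.03450655]), 'ee_rot': array([-170.2461301 ,   89.79962858,   58.18567051]), 'force': array([ 0.24954246, -0.44475447,  0.10611883]), 'torque': array([-0.02014233, -0.00221185,  0.04069445]), 'gripper_width': 91.03693414811875}
[319.67852    170.81468009] [320.21404095 166.2611976 ]
```

View pics/w1.png

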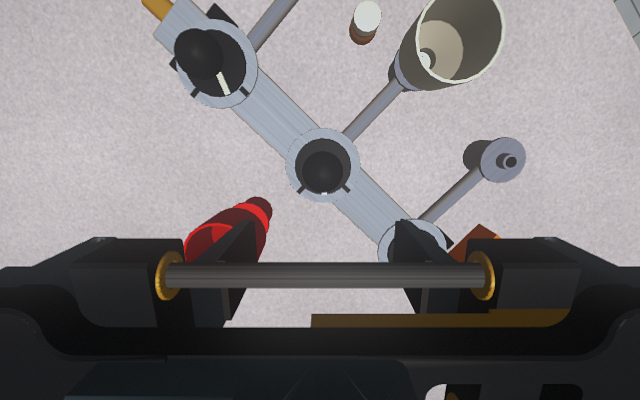

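Run:
```python
from h import *
f=cv2.imread('pics/w1.png'); b=cv2.resize(f[120:210,275:375],None,fx=6,fy=6,interpolation=cv2.INTER_CUBIC)
cv2.imwrite('pics/w1z.png',cv2.convertScaleAbs(b,alpha=2.5,beta=10))
st=env.state();print(st['ee_pos'],st['ee_rot'],st['qvel'].round(2))
C=cam('wrist',st); print(plane(C,323,173,114),plane(C,322,166,80))
```

```text
[563.36806158  45.94640321 237.90877301] [-67.76603044  89.94917839 160.63730604] [-3.09 -1.86  2.77 -1.83  1.17 -0.86]
[583.2602907   70.25192185 114.        ] [583.82171816  72.83251357  80.        ]
```

View pics/w1z.png

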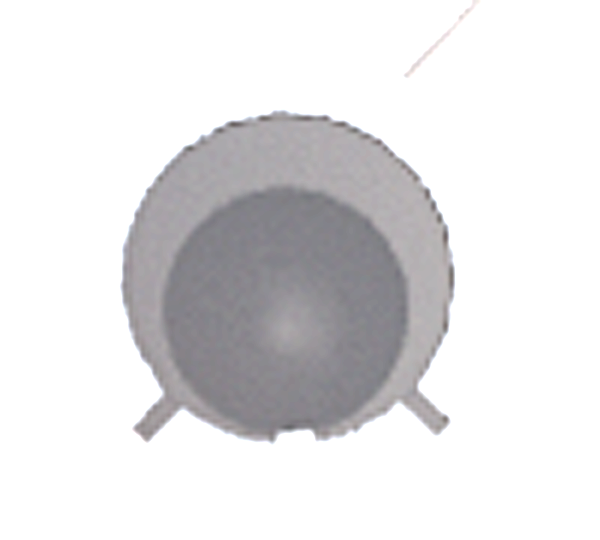

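{"method": "jog_arm", "body": {"plan": [0,-0.2,-1.6,0,0,0,-1.6,0,0,0,0,0,0,0,0,0,0,0,0,0,0,0,0,0]}}

```text
time_s: 2.65
ee_pos: [581.5, 67.5, 239.0]
ee_rot: [-12.4, 90.0, -144.3]
force: [-0.2, -0.6, -0.4]
gripper_width: 91.3
```

Run:
```python
from h import *
st=env.state(); f=env.grab_frame('wrist')[:,:,::-1]; cv2.imwrite('pics/w2.png',f)
print(st['ee_pos'],st['ee_rot'],st['qpos'],st['qvel'].round(2))
C=cam('wrist',st); print(proj(C,[584,74,114]))
b=cv2.resize(f[150:250,275:375],None,fx=6,fy=6,interpolation=cv2.INTER_CUBIC)
cv2.imwrite('pics/w2z.png',cv2.convertScaleAbs(b,alpha=2.5,beta=10))
print(R.from_euler('xyz',st['ee_rot'],degrees=True).as_matrix().round(3))
```

```text
[581.45575979  67.46240857 238.98260902] [ -12.37976577   89.9622367  -144.29353673] [ 5.50242487e+00  1.92650114e+01  8.82185724e+01 -1.99145808e-02
  7.25490537e+01  4.74221734e+01] [-0.01 -0.08 -0.11  0.07 -0.04 -0.05]
[321.75152338 197.29711044]
[[-0.001  0.744 -0.668]
 [-0.    -0.668 -0.744]
 [-1.    -0.     0.001]]
```

View pics/w2z.png

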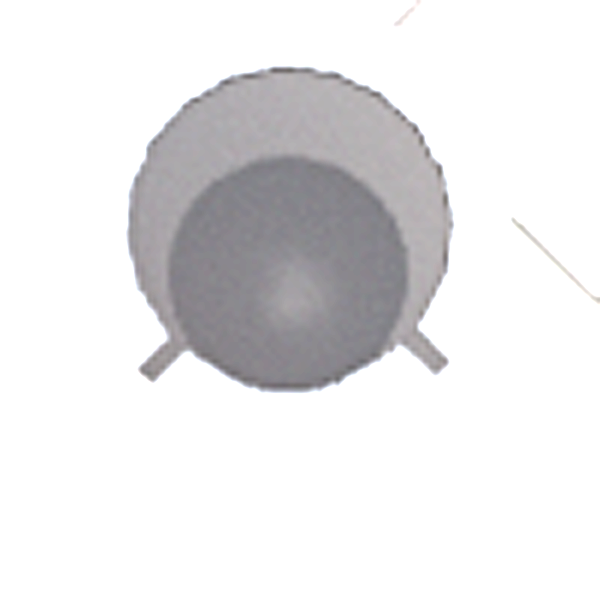

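Ball centre is at wrist pixel (322.6,194.9), with the disc around it at about (323,187).

Run:
```python
from h import *
st=env.state();C=cam('wrist',st);b=plane(C,322.6,194.9,114);d=plane(C,322.9,187.3,80)
Rm=R.from_euler('xyz',st['ee_rot'],degrees=True).as_matrix()
print(b,d, Rm.T@(b-[0,0,-6]-st['ee_pos']))
```

```text
[586.406041    75.35255481 114.        ] [586.87431269  75.70069748  80.        ] [119.04518682  -1.598564    -9.10621526]
```

{"method": "jog_arm", "body": {"plan": [0,-0.15,-0.9,0,2.5,0,0,0,2.5,0,0,0,2.5,0,0,0,2,0,0,0,1.4,0,0,0,1,0,0,0,0,0,0,0,0,0,0,0,0,0,0,0]}}

```text
time_s: 3.53
ee_pos: [587.9, 76.2, 121.1]
ee_rot: [136.9, 89.9, 5.0]
force: [-0.4, -0.6, 0.3]
gripper_width: 91.3
```

{"method": "jog_arm", "body": {"plan": [0,0,0,0,0,0,0,0,0,0,0,0,0,0,0,0,0,0,0,0,0,0,0,0,0,0,0,0,0,0,0,0,0,0,0,0], "claw": 0, "newtons": 40}}

```text
time_s: 4.28
ee_pos: [586.7, 76.3, 119.9]
ee_rot: [-76.2, 90.0, 152.0]
force: [-1.2, 0.9, 0.2]
gripper_width: 38.3
```

Run:
```python
from h import *
st=env.state(); print(st)
```

```text
{'time_s': 4.2833, 'qpos': array([6.28299607e+00, 2.53215300e+01, 9.70713719e+01, 2.74277259e-02,
       5.76410564e+01, 4.81299836e+01]), 'qvel': array([ 0.03493743,  0.02390138, -0.0845878 , -0.08133295,  0.02956105,
        0.10294576]), 'effort': array([-6.05415646e-01, -4.43436491e+01, -2.05102909e+01, -1.96349295e-01,
       -2.70676995e-01, -1.58309127e-02]), 'ee_pos': array([586.71413593,  76.29347823, 119.90416953]), 'ee_rot': array([-76.16197626,  89.9588935 , 151.97634946]), 'force': array([-1.22482144,  0.89044536,  0.20199232]), 'torque': array([ 0.13966302,  0.05666534, -0.03808356]), 'gripper_width': 38.2867658085847}
```

{"method": "jog_arm", "body": {"plan": [0,0,0,0.5,0,0,0,0.8,0,0,0,0.8,0,0,0,0.8,0,0,0,0.8,0,0,0,0.8,0,0,0,0.8,0,0,0,0.7,0,0,0,0,0,0,0,0]}}

```text
time_s: 5.12
ee_pos: [587.2, 75.5, 120.0]
ee_rot: [101.0, 89.9, -66.7]
force: [0.4, -3.5, -0.1]
gripper_width: 38.4
```

Run:
```python
from h import *
st=env.state(); print(st)
cv2.imwrite('pics/s3.png',cv2.convertScaleAbs(cv2.resize(env.grab_frame('scene')[130:310,300:490,::-1],None,fx=3.2,fy=3.2,interpolation=cv2.INTER_CUBIC),alpha=1.5))
```

```text
{'time_s': 5.1167, 'qpos': array([ 6.24560834e+00,  2.53258990e+01,  9.70553825e+01, -7.87494580e-02,
        5.75984054e+01,  8.40368423e+01]), 'qvel': array([-0.06149752,  0.03446052,  0.00748395,  0.03875598,  0.02952292,
       -0.21716631]), 'effort': array([ 1.96984649e+00, -4.49107647e+01, -2.01764756e+01,  7.93552436e-01,
        3.22089507e-02, -4.83306998e-02]), 'ee_pos': array([587.19918501,  75.46922407, 119.95369565]), 'ee_rot': array([101.00229988,  89.93046997, -66.74674797]), 'force': array([ 0.37887715, -3.48689366, -0.13571856]), 'torque': array([-0.48963554, -0.15052637, -0.07943663]), 'gripper_width': 38.41196187871621}
```

View pics/s3.png

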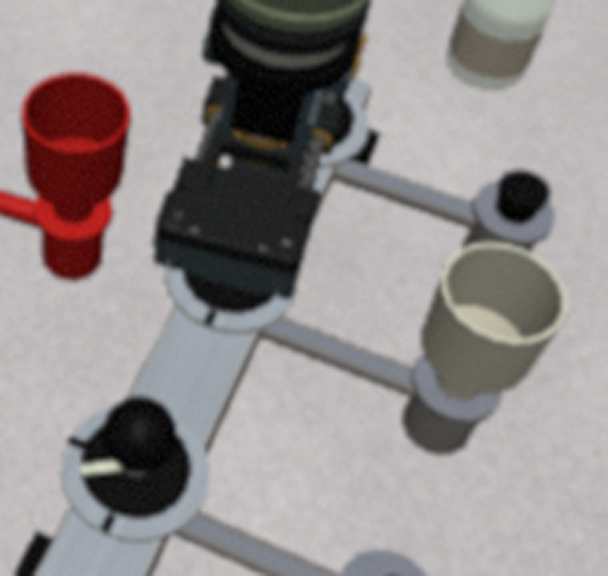

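{"method": "jog_arm", "body": {"plan": [0,0,0,0.6,0,0,0,0.6,0,0,0,0.6,0,0,0,0.6,0,0,0,0.6,0,0,0,0]}}

```text
time_s: 5.67
ee_pos: [588.4, 74.8, 120.1]
ee_rot: [145.1, 89.7, -40.6]
force: [3.8, -6.1, -1.9]
gripper_width: 38.1
```

Run:
```python
from h import *
st=env.state(); print(st['qpos'][5],st['torque'],st['force'],st['effort'][5],st['gripper_width'])
```

```text
102.06826703384226 [-0.9151869  -0.55347552  0.39220887] [ 3.77580657 -6.12247388 -1.90037992] 0.7117762975394726 38.0800121882514
```

{"method": "jog_arm", "body": {"plan": [0,0,0,0.5,0,0,0,0.5,0,0,0,0.5,0,0,0,0]}}

```text
time_s: 6.0
ee_pos: [588.4, 74.4, 120.2]
ee_rot: [145.4, 89.7, -49.3]
force: [2.5, -7.3, -0.3]
gripper_width: 38.4
```

Run:
```python
from h import *
st=env.state(); print(st['qpos'][5],st['torque'],st['force'],st['effort'][5],st['gripper_width'])
```

```text
111.0415168223898 [-1.18917683 -0.51681773  0.41290813] [ 2.45428973 -7.29025625 -0.25367309] 0.7141944766044617 38.358939552792975
```

Moment about z has levelled off near 0.4 N m, well above the 0.12 N m knob friction, while the wrist keeps turning. That means the pads are slipping against the stop. I'll release, lift and look.

{"method": "jog_arm", "body": {"plan": [0,0,0,0.5,0,0,0,0.5,0,0,0,0,0,0,0,0]}}

```text
time_s: 6.33
ee_pos: [588.1, 74.2, 120.3]
ee_rot: [144.9, 89.7, -55.8]
force: [2.4, -8.3, 0.6]
gripper_width: 38.5
```

{"method": "jog_arm", "body": {"plan": [0,0,0,0,0,0,0,0,0,0,0,0,0,0,0,0,0,0,0,0,0,0,0,0,0,0,0,0,0,0,0,0,0,0,0,0], "claw": 9.1}}

```text
time_s: 7.08
ee_pos: [587.0, 76.1, 119.9]
ee_rot: [-171.1, 90.0, -11.9]
force: [0.1, 1.0, -0.0]
gripper_width: 90.5
```

{"method": "jog_arm", "body": {"plan": [-1.5,0,0,0,-2.5,0,0,0,-2.5,0,0,0,-2.5,0,0,0,-2.5,0,0,0,-2.5,0,0,0,0,0,0,0]}}

```text
time_s: 7.67
ee_pos: [589.4, 76.4, 265.7]
ee_rot: [-153.0, 89.4, 6.2]
force: [0.5, 0.8, 0.2]
gripper_width: 91.1
```

Run:
```python
from h import *
st=env.state(); print(st['time_s'],st['ee_pos'],st['qpos'][5],st['force'],st['gripper_width'])
Rm=R.from_euler('xyz',st['ee_rot'],degrees=True).as_matrix();print(Rm.round(3))
for n in('scene','wrist'): cv2.imwrite(f'pics/{n}4.png',cv2.convertScaleAbs(env.grab_frame(n)[:,:,::-1],alpha=1.5))
```

```text
7.6667 [589.40315622  76.40410185 265.7019217 ] 117.1232967076752 [0.53128152 0.83967526 0.16396397] 91.0984017316955
[[ 0.011 -0.356 -0.934]
 [ 0.001 -0.935  0.356]
 [-1.    -0.005 -0.01 ]]
```

View pics/wrist4.png

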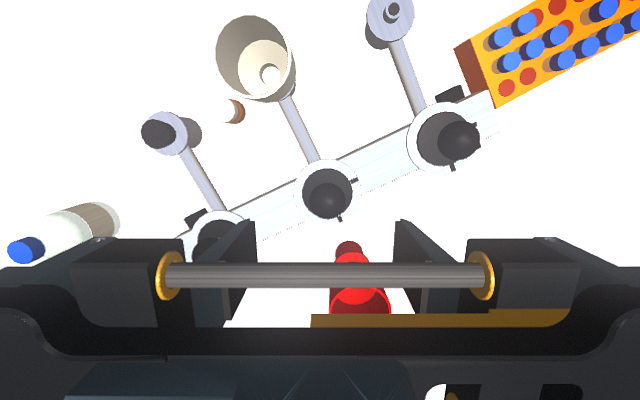

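View pics/scene4.png

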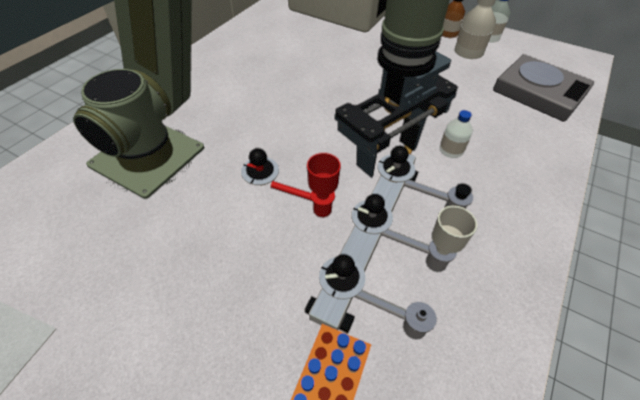

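{"method": "jog_arm", "body": {"plan": [0,2,1,0,0,3,1,0,0,4,1,0,0,4,1,0,0,4,1,0,0,4,1,0,0,4,1,0,0,3,1,0,0,2,0,0,0,0,0,0]}}

```text
time_s: 8.6
ee_pos: [403.0, -178.1, 258.7]
ee_rot: [26.9, 89.8, -174.2]
force: [1.0, 0.7, -0.6]
gripper_width: 90.8
```

Run:
```python
from h import *
T=env.grab_frame('top')[:,:,::-1]; S=env.grab_frame('scene')[:,:,::-1]
a=cv2.resize(T[100:180,200:420],None,fx=3.6,fy=3.6,interpolation=cv2.INTER_CUBIC)
b=cv2.resize(S[130:310,300:490],None,fx=3.2,fy=3.2,interpolation=cv2.INTER_CUBIC)[:300]
o=np.zeros((590,792,3),np.uint8);o[:288]=a;o[288:588,:608]=b
cv2.imwrite('pics/c5.png',cv2.convertScaleAbs(o,alpha=1.5))
```

```text
(no output)
```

View pics/c5.png

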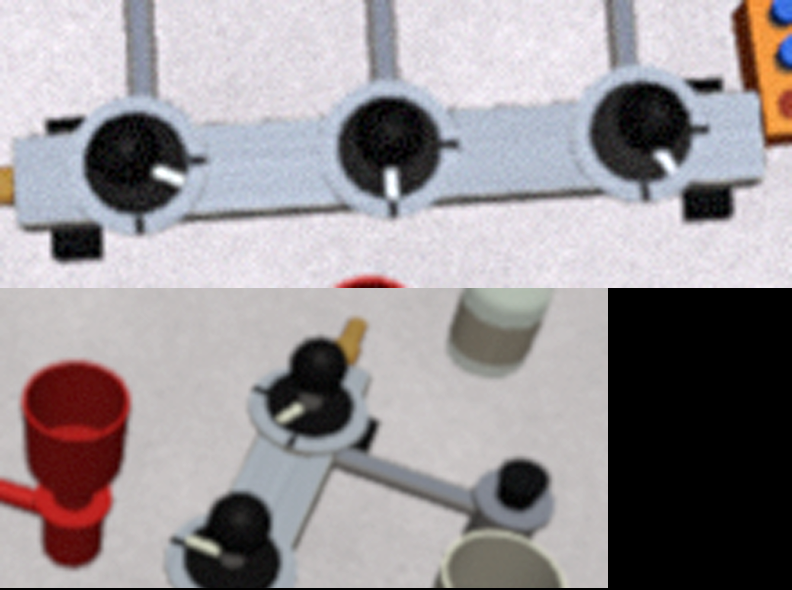

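The middle pointer now lies over the shut mark: the tip is at about (393,195) and the mark at (393,208) in the top zoom. The other two taps look unchanged, so I'm handing in.

```bash
python3 -c "
from workcell import env
print(env.state()['time_s'],env.state()['force']);print(env.job_done())"
```

```text
8.7 [ 0.70801805 -0.14490597  0.19495503]
the job is handed in; nothing more can be done
None
```

The white funnel's tap, the middle one on the bar, is shut. I gripped its ball across the widest part at 40 N and turned it clockwise until the pads slipped against the stop. The moment levelled off at about 0.4 N m, well above the knob's 0.12 N m friction. Then I opened the gripper and backed the arm clear.

- **Result in the pictures:** the last top and scene views show the pointer over the shut mark. The bung and stub taps' pointers look the same as at the start, judged by eye.
- **Time and contact:** I handed in at 8.7 s, with the arm well clear of the taps and a force reading under 1 N, which fits touching nothing.
- **Measurements that disagreed:** the first ball position from the fixed cameras was 2–4 mm off the later wrist-camera one, so I used the wrist camera's for the grasp. The gripper also read 38.3 mm on the 40 mm ball, but the grip held until the stop.

No check failed.

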